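# Find the true base plate with a straightedge

### The arm

A 6-joint arm with a two-finger parallel gripper is mounted at the origin on the work surface. World frame = base frame: x ahead of the robot, y to its left, z up, the work surface at z = 0. Lengths are in m, angles in degrees, forces in N, time in s.
With the tool pointing down it reaches from about 0.35 to 0.875 m from the base axis. Payload 4.2 kg.
Tool frame: the origin (TCP) lies midway between the tips of the shut fingers; the grasp point (between the pads) lies 19 mm behind it; z points along the fingers, y is the direction in which the jaws open and shut (so a half turn about z gives the same grasp; the last joint's range is limited). The gripper opens to 87 mm and grips with 3 to 60 N. Pads are 19 mm wide; open, the fingers measure 117 mm over their backs; the gripper's body (75 mm by 190 mm) begins 51 mm behind the grasp point.
Start: joints at [-62.132, 22.042, 0.453, 0, -68.411, -14.817], TCP at [0.141, -0.609, 0.223] pointing down, gripper open.
Joint ranges: [-179.83, 179.83], [-69.29, 118.12], [-61.27, 80.66], [-181.25, 117.63], [-171.15, -9.14], [-177.46, 177.46]. Speed limits (degrees/s): [159.86, 159.86, 180, 180, 180, 180].

### API

Orientations are given as a 3x3 rotation matrix whose columns are the frame's x, y, z axes.
In Python, from station import r gives the robot as it stands.
- The arm moves only by the tool play_rows, never from a script. Its argument "commands" is a list that holds one entry, the list of rows, each a list of 7 numbers: the shift along the world's x, y, z in m, then the turn, a rotation vector about the world's x, y, z in rad, then the closure, from 0 (fully open) to 1 (shut). A call has 1 to 5 rows; each row is the pose to reach, as a shift and turn from the pose commanded when the call began; what a row does not reach only later rows make up. A row lasts 1/10 s, in which the tool goes at most 50 mm and 8.59 degrees, less where a joint would pass 70% of its speed; a pose out of reach is approached as far as the arm can. A call with a gripper value outside its range is refused whole. The fingers move at their own pace and stop on an object; the grip force is fixed at half the most. Time passes only in rows, so rows that repeat a pose let the fingers close. It gives the time, the measured TCP pose, the force and the opening at its end, in the units of the state.
- r.sense(): the state, without advancing time (a new reading comes with each control period).
- r.capture(name): name is "side" or "top"; returns a dict with "image" (384x512x3 uint8, red, green, blue), "range_z" (384x512 float32, m along the optical axis (not along the pixel's ray), 0 where there is no reading), "intrinsics" (3x3 intrinsics, pixels), "extrinsics" (4x4, takes a point from camera to world coordinates). Camera axes: x right, y up, looking along -z (the intrinsics and any distortion apply to the point x, -y, -z); pixel columns grow to the right and rows downward; lengths in m; the calibration is good to about 2 mm. A picture is of the moment at which its call begins.
- r.finish_job(): hands the job in, once; it reports no verdict.
The state is a dict: "time_s": time; "joints": joint angles; "joint_velocities": joint speeds; "effort": joint torques, N m; "tcp_pos": TCP position; "ee_rot": TCP orientation; "wrist_force": force on the tool from outside, world axes, zero at the start; "moment": the same for the moment, N m; "gripper_width": opening from 0.0 (shut) to 1.0 (fully open).
Only numpy, scipy, OpenCV 4.12 (cv2) and the standard library are available. Lean on these libraries where they do the work, as an engineer would, in place of code of your own. Each camera call takes 0.05 s, during which the arm holds its last target. There are 200 camera calls.

### The job

One of the two base plates has a proud middle boss; find the true one with the straightedge: lay it lengthwise along the middle of a plate so that it reaches over both end lands, let go without dropping it, then press down slowly and gently on its near end and then on its far end, each for about half a second with some 8 N and never with more than 35 N, to feel whether it rocks. In the end the straightedge must lie, released, along the middle of the plate on which it does not rock: leave it there, or move it to the other plate if it rocks. Do not disturb the beaker, the steel fitting or the brush.

Things in the scene. Friction and masses are not known exactly. Their poses are not given: they have to be found in the camera images.
- straightedge: Loose steel straightedge, 0.36 to 0.54 kg: a flat bar 190 mm long, 24 mm wide, 12 mm high, with a wooden grip rib standing on its middle (60 mm long, 16 mm wide, from the bar's top at 12 mm up to 42 mm). Origin: centre of the underside; x along its length, z up. Both ends alike. Press on the bar's top over the lands, about 80 mm from its middle.
- end_p (a point): Middle of the straightedge's bottom edge at its +x end (95 mm from the origin).
- end_m (a point): Middle of the straightedge's bottom edge at its -x end. Steel meets steel: come down on the straightedge at 10 mm/s or less, or the force jumps.
- plate_1: Heavy fixed dark steel base plate, the left of two alike seen from the robot. Slab 190 x 70 x 16 mm; at each end a bright land 25 mm long, 70 mm wide, its top 22 mm above the origin; in the middle a round flat-topped boss 48 mm across, nearly level with the lands. Origin: centre of the underside, on the work surface; x along the length, -x end nearest the robot; z up.
- plate_2: The right plate, same shape and axes. On one of the two (either) the boss ends 0.6 mm below the lands: the straightedge sits still on the lands and a pushed end gives under 1 mm. On the other it stands 2.8 mm above them: the straightedge rests level on the boss; 2 to 3 N on an end tips that end 1.5 to 3 mm down onto its land and lifts the other end 4 to 6 mm; let go, it drops back level.
- beaker: Bystander: empty glass beaker standing upright, 68 mm wide at the rim, 85 mm high. Origin at the centre of its underside.
- fitting: Bystander: dark steel block 34 x 34 x 28 mm with a hole through the top and a 12 mm round stem to each side along its y axis (98 mm overall). Origin at the centre of the underside.
- brush: Bystander: flat brush lying along its x axis, 200 mm long, 42 mm wide, 20 mm high, wooden handle to -x. Origin under its middle.
Not all that is in view belongs to the job. Leave any purple or red look-alike of the straightedge alone. What is shaped like the plate_1 but orange is not meant.

How it is judged (in metres and radians):
On the way, in this order (a step that is already met when the one before it is completed fails the run):
1. the straightedge lies along the middle of one of the plates, over both lands, and is let go (contact force between the fingers and straightedge below 0.1 N and ((y of end_p in the frame of plate_1 between -0.014 and 0.014 m and y of end_m in the frame of plate_1 between -0.014 and 0.014 m and x of straightedge in the frame of plate_1 between -0.015 and 0.015 m and z of straightedge in the frame of plate_1 between 0.018 and 0.03 m and angle between the z axis of straightedge and the z axis of plate_1, either way round below 0.12 rad) or (y of end_p in the frame of plate_2 between -0.014 and 0.014 m and y of end_m in the frame of plate_2 between -0.014 and 0.014 m and x of straightedge in the frame of plate_2 between -0.015 and 0.015 m and z of straightedge in the frame of plate_2 between 0.018 and 0.03 m and angle between the z axis of straightedge and the z axis of plate_2, either way round below 0.12 rad))), for 0.2 s.
2. its near end is pressed down onto the plate with the fingertips (over 4 N) (((y of end_p in the frame of plate_1 between -0.014 and 0.014 m and y of end_m in the frame of plate_1 between -0.014 and 0.014 m and x of straightedge in the frame of plate_1 between -0.015 and 0.015 m and z of straightedge in the frame of plate_1 between 0.018 and 0.03 m and angle between the z axis of straightedge and the z axis of plate_1, either way round below 0.12 rad and x of the grasp point in the frame of plate_1 below -0.055 m and y of the grasp point in the frame of plate_1 between -0.03 and 0.03 m and contact force between the fingers and straightedge above 4 N and contact force between straightedge and plate_1 above 2.5 N and z of the grasp point in the frame of straightedge above 0.022 m) or (y of end_p in the frame of plate_2 between -0.014 and 0.014 m and y of end_m in the frame of plate_2 between -0.014 and 0.014 m and x of straightedge in the frame of plate_2 between -0.015 and 0.015 m and z of straightedge in the frame of plate_2 between 0.018 and 0.03 m and angle between the z axis of straightedge and the z axis of plate_2, either way round below 0.12 rad and x of the grasp point in the frame of plate_2 below -0.055 m and y of the grasp point in the frame of plate_2 between -0.03 and 0.03 m and contact force between the fingers and straightedge above 4 N and contact force between straightedge and plate_2 above 2.5 N and z of the grasp point in the frame of straightedge above 0.022 m))), for 0.3 s.
3. its far end is pressed down onto the plate in the same way (((y of end_p in the frame of plate_1 between -0.014 and 0.014 m and y of end_m in the frame of plate_1 between -0.014 and 0.014 m and x of straightedge in the frame of plate_1 between -0.015 and 0.015 m and z of straightedge in the frame of plate_1 between 0.018 and 0.03 m and angle between the z axis of straightedge and the z axis of plate_1, either way round below 0.12 rad and x of the grasp point in the frame of plate_1 above 0.055 m and y of the grasp point in the frame of plate_1 between -0.03 and 0.03 m and contact force between the fingers and straightedge above 4 N and contact force between straightedge and plate_1 above 2.5 N and z of the grasp point in the frame of straightedge above 0.022 m) or (y of end_p in the frame of plate_2 between -0.014 and 0.014 m and y of end_m in the frame of plate_2 between -0.014 and 0.014 m and x of straightedge in the frame of plate_2 between -0.015 and 0.015 m and z of straightedge in the frame of plate_2 between 0.018 and 0.03 m and angle between the z axis of straightedge and the z axis of plate_2, either way round below 0.12 rad and x of the grasp point in the frame of plate_2 above 0.055 m and y of the grasp point in the frame of plate_2 between -0.03 and 0.03 m and contact force between the fingers and straightedge above 4 N and contact force between straightedge and plate_2 above 2.5 N and z of the grasp point in the frame of straightedge above 0.022 m))), for 0.3 s.
At the end, for the whole second after the job is handed in: The straightedge rests, released, along the middle of the true plate (within 15 mm lengthwise, ends within 14 mm of the middle line), both its ends down on the lands (bottom edge within about 1.2 mm of the lands' tops) (contact force between the fingers and straightedge below 0.1 N and linear speed of straightedge below 0.01 m/s and ((y of end_p in the frame of plate_1 between -0.014 and 0.014 m and y of end_m in the frame of plate_1 between -0.014 and 0.014 m and x of straightedge in the frame of plate_1 between -0.015 and 0.015 m and z of straightedge in the frame of plate_1 between 0.018 and 0.03 m and angle between the z axis of straightedge and the z axis of plate_1, either way round below 0.12 rad and z of end_p in the frame of plate_1 between 0.0205 and 0.0232 m and z of end_m in the frame of plate_1 between 0.0205 and 0.0232 m) or (y of end_p in the frame of plate_2 between -0.014 and 0.014 m and y of end_m in the frame of plate_2 between -0.014 and 0.014 m and x of straightedge in the frame of plate_2 between -0.015 and 0.015 m and z of straightedge in the frame of plate_2 between 0.018 and 0.03 m and angle between the z axis of straightedge and the z axis of plate_2, either way round below 0.12 rad and z of end_p in the frame of plate_2 between 0.0205 and 0.0232 m and z of end_m in the frame of plate_2 between 0.0205 and 0.0232 m))); the robot touches nothing.
It fails at once if an end of the straightedge is pressed onto a plate with more than 45 N (its weight included) ((contact force between straightedge and plate_1 above 45 N or contact force between straightedge and plate_2 above 45 N) and (x of the grasp point in the frame of straightedge above 0.045 m or x of the grasp point in the frame of straightedge below -0.045 m)).
It fails at once if the straightedge is dropped (falls free at over 0.45 m/s, about 10 mm) (contact force between the fingers and straightedge below 0.1 N and linear speed of straightedge above 0.45 m/s).
It fails at once if the beaker, the fitting or the brush is moved more than 30 mm (distance of any of beaker, fitting, brush from where it was at the start of the episode above 0.03 m).
It fails at once if the beaker is tipped (angle between beaker's own z axis and vertical above 0.4 rad).
It also fails if it takes over 64 s, if anything falls off the work surface, if the arm or the gripper's body presses on something with over 40 N, if the wrist force passes 120 N, or if a joint passes its speed limit or range.

## Working session

There is one attempt and no reset: what is moved stays moved. The work goes in short steps, Python scripts to look and compute and a tool call to move; the robot and the scene stay as the last step left them, time stands still between calls to the robot, and variables do not carry over. Pictures are saved under pics/ and viewed, about 8 in all and at most 12, crops included, and the job is handed in when it is done.

Besides the shell and the picture viewer there is one more tool, called after "Emit:" in YAML: its name, and indented under it one key for each argument. play_rows: Moves the arm, as the interface text tells. Its arguments: {"type":"object","properties":{"commands":{"type":"array","items":{"type":"array","items":{"type":"array","items":{"type":"number"}}}}},"required":["commands"]}

```bash
ls; mkdir -p pics; cat > h.py <<'E'
import numpy as np,cv2
from station import r
def cap(n):
    c=r.capture(n); np.savez(f'/tmp/{n}.npz',**{k:np.asarray(v) for k,v in c.items()}); return c
def pts(c):
    K=c['intrinsics'];T=c['extrinsics'];d=c['range_z']
    v,u=np.mgrid[:d.shape[0],:d.shape[1]]
    P=np.stack([(u-K[0,2])/K[0,0]*d,-(v-K[1,2])/K[1,1]*d,-d],-1)
    W=P@T[:3,:3].T+T[:3,3]; W[d==0]=np.nan; return W
E
python3 - <<'E'
from h import *
s=r.sense();print({k:np.round(v,3).tolist() for k,v in s.items()})
for n in('top','side'):
    c=cap(n);print({k:v for k,v in c.items() if k not in('image','range_z')})
    cv2.imwrite(f'pics/{n}0.png',cv2.resize(c['image'][...,::-1],(768,576)))
E
```

```text
pics
{'time_s': 0.0, 'joints': [-62.133, 22.089, 0.379, -0.029, -68.412, -14.817], 'joint_velocities': [-0.08, 0.051, 0.102, -0.076, -0.036, -0.076], 'effort': [0.001, -39.067, 18.74, 4.22, 0.011, -0.0], 'tcp_pos': [0.141, -0.608, 0.221], 'ee_rot': [[-0.974, -0.226, -0.001], [-0.226, 0.974, 0.002], [0.0, 0.002, -1.0]], 'wrist_force': [-0.042, -0.901, 0.235], 'moment': [0.005, 0.001, -0.017], 'gripper_width': 1.0}
{'intrinsics': array([[391.07192456,   0.        , 258.58608972],
       [  0.        , 391.07192456, 193.64441261],
       [  0.        ,   0.        ,   1.        ]]), 'extrinsics': array([[ 0.01268753,  0.98316618, -0.18227255,  0.31916025],
       [-0.99971315,  0.00876914, -0.02228737, -0.10398292],
       [-0.02031381,  0.18250303,  0.98299542,  1.07394919],
       [ 0.        ,  0.        ,  0.        ,  1.        ]])}
{'intrinsics': array([[364.33212141,   0.        , 252.59197361],
       [  0.        , 364.33212141, 184.89808837],
       [  0.        ,   0.        ,   1.        ]]), 'extrinsics': array([[-0.99664973,  0.03234582, -0.07512038,  0.44508004],
       [-0.08101557, -0.51638914,  0.85251319,  0.79629167],
       [-0.01121611,  0.85574295,  0.51727961,  0.58910555],
       [ 0.        ,  0.        ,  0.        ,  1.        ]])}
```

View pics/top0.png

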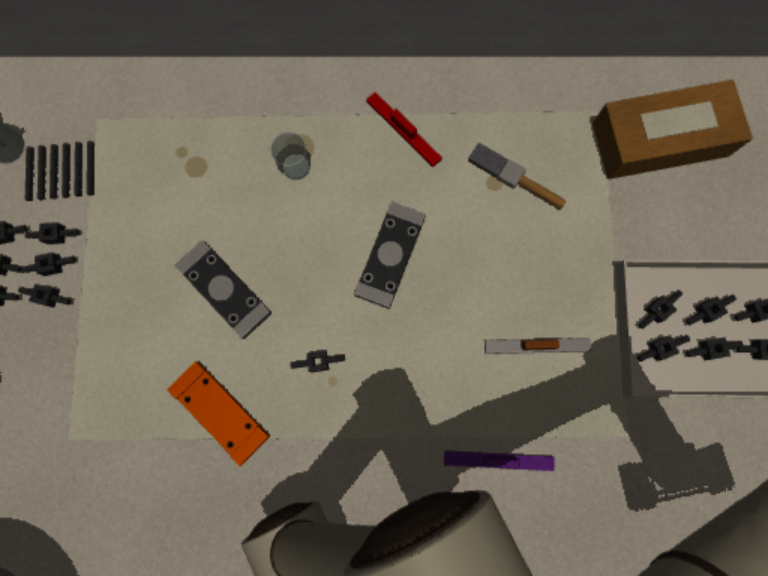

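View pics/side0.png

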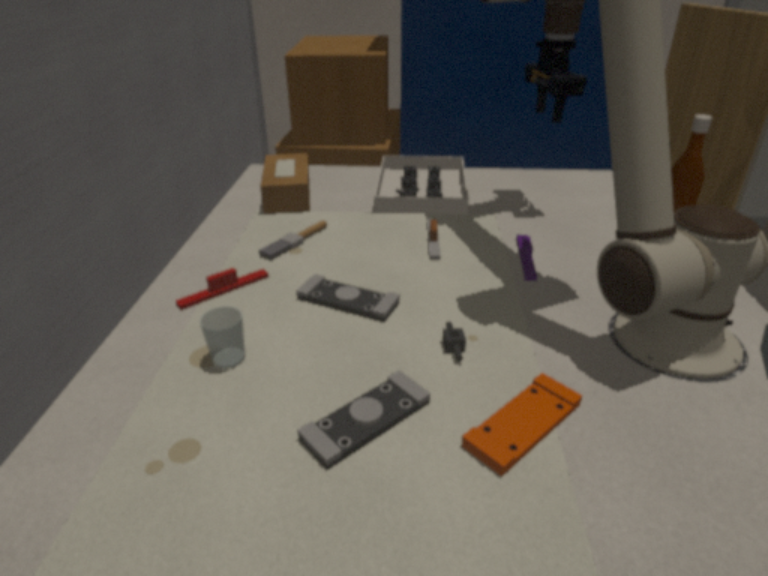

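The top view (768x576 scale) shows the straightedge at (537,345), plate_1 at (222,289), plate_2 at (390,254), the beaker at (292,158), the fitting at (318,361) and the brush at (517,177). The orange, red and purple decoys are well apart from these.

```bash
cat >> h.py <<'E'
def rect(X):  # xy points -> centre,long angle deg,(L,W)
    (c,wh,a)=cv2.minAreaRect((X[:,:2]*1000).astype(np.float32))
    if wh[0]<wh[1]: a+=90; wh=wh[::-1]
    return np.round(c,1),round((a+90)%180-90,2),np.round(wh,1)
def ray(c,uv,z):
    K=c['intrinsics'];T=c['extrinsics'];uv=np.atleast_2d(uv).astype(float)
    D=np.c_[(uv[:,0]-K[0,2])/K[0,0],-(uv[:,1]-K[1,2])/K[1,1],-np.ones(len(uv))]@T[:3,:3].T
    return T[:3,3]+D*((z-T[2,3])/D[:,2])[:,None]
E
python3 - <<'E'
from h import *
T=cap('top');W=pts(T)
b=T['image'].astype(int)
for n,(u,v),R in(('p1',(148,193),45),('p2',(260,169),45),('se',(358,230),45)):
    m=np.zeros(W.shape[:2],bool);m[v-R:v+R,u-R:u+R]=1
    tab=np.nanmedian(W[...,2][m]);
    z=W[...,2]
    print(n,'table med',tab,'z noise',np.nanstd(z[m&(abs(z-tab)<.004)]))
    k=(m&(z>tab+.008)).astype(np.uint8)
    N,L,S,_=cv2.connectedComponentsWithStats(k);i=1+np.argmax(S[1:,4]);q=L==i
    print(S[i],'depth rect',rect(W[q]))
    h=.022 if n!='se' else .012
    ys,xs=np.where(q); P=ray(T,np.c_[xs,ys],h); print('ray rect',rect(P),'z pct',np.nanpercentile(z[q],[5,25,50,75,95]).round(4))
    if n!='se':
        c,a,_=rect(P);ca,sa=np.cos(np.radians(a)),np.sin(np.radians(a))
        d=P[:,:2]*1000-c;lx=d@[ca,sa];ly=d@[-sa,ca];zz=z[q]*1000
        for nm,s in(('land-',(lx<-75)&(lx>-90)&(abs(ly)<28)),('land+',(lx>75)&(lx<90)&(abs(ly)<28)),('boss',np.hypot(lx,ly)<18)):
            print(nm,s.sum(),zz[s].mean().round(2),(zz[s].std()/s.sum()**.5).round(2))
print('se colours',b[230,335],b[230,360],b[230,385])
E
```

```text
p1 table med 0.0013688330946328708 z noise 0.0017484703609345763
[ 116  160   64   66 1735] depth rect (array([517.4, 227.2]), 45.01, array([191.8,  70.3]))
ray rect (array([516.2, 225.5]), 45.02, array([193.9,  70.5])) z pct [0.0134 0.0156 0.018  0.0221 0.0258]
land- 113 22.05 0.18
land+ 104 21.92 0.18
boss 132 25.03 0.19
p2 table med 0.001475601980372776 z noise 0.0017148163895536737
[ 236  134   48   72 1696] depth rect (array([585.3, -82.2]), -20.52, array([190.8,  70.1]))
ray rect (array([584.2, -82.4]), -20.63, array([191.2,  70.8])) z pct [0.0133 0.0157 0.018  0.0215 0.0242]
land- 110 21.97 0.18
land+ 102 22.48 0.19
boss 129 21.81 0.2
se table med 0.001258353503707621 z noise 0.0017428449085371111
[323 225  71  11 607] depth rect (array([ 418.9, -350.3]), -88.0, array([189.5,  24.2]))
ray rect (array([ 418.8, -350.1]), -88.02, array([189.4,  24.2])) z pct [0.01   0.0117 0.0134 0.0332 0.0439]
se colours [117 110 103] [89 45 13] [111 105  98]
```

Emit:
play_rows:
  commands:
    - [[0.02,0.02,0,0,0,0.138,0],[0.056,0.052,0,0,0,0.276,0],[0.09,0.084,0,0,0,0.414,0],[0.122,0.114,0,0,0,0.551,0],[0.15,0.14,0,0,0,0.689,0]]

```text
time_s: 0.65
tcp_pos: [0.2923, -0.4671, 0.2224]
ee_rot: [[-0.603, -0.797, -0.0], [-0.797, 0.603, 0.0], [-0.0, 0.0, -1.0]]
wrist_force: [0.4, -1.0, 0.3]
gripper_width: 1.001
```

Emit:
play_rows:
  commands:
    - [[0.034,0.032,-0.01,0,0,0.138,0],[0.068,0.062,-0.03,0,0,0.276,0],[0.1,0.09,-0.05,0,0,0.414,0],[0.118,0.11,-0.07,0,0,0.551,0],[0.128,0.118,-0.09,0,0,0.688,0]]

```text
time_s: 1.15
tcp_pos: [0.4206, -0.3488, 0.1317]
ee_rot: [[0.043, -0.999, 0.0], [-0.999, -0.043, 0.0], [-0.0, -0.0, -1.0]]
wrist_force: [-0.4, 0.0, -0.2]
gripper_width: 1.002
```

Emit:
play_rows:
  commands:
    - [[0,0,0,0,0,0,0],[0,0,0,0,0,0,0]]

```text
time_s: 1.35
tcp_pos: [0.4191, -0.3508, 0.1324]
ee_rot: [[0.033, -0.999, -0.001], [-0.999, -0.033, 0.0], [-0.0, 0.001, -1.0]]
wrist_force: [0.4, -0.4, 0.2]
gripper_width: 1.0
```

```bash
python3 - <<'E'
from h import *
s=r.sense();print({k:np.round(v,4).tolist() for k,v in s.items()});R=s['ee_rot'];print(np.degrees(np.arctan2(R[1][1],R[0][1])))
E
```

```text
{'time_s': 1.35, 'joints': [-22.9192, 19.3134, -17.8661, 0.0266, -52.883, 24.7716], 'joint_velocities': [-1.166, -1.2513, 1.1495, 0.271, 0.0366, 0.192], 'effort': [0.5143, -33.0186, 15.6037, 3.4468, 0.0506, 0.0249], 'tcp_pos': [0.4191, -0.3508, 0.1324], 'ee_rot': [[0.0326, -0.9995, -0.0011], [-0.9995, -0.0326, 0.0001], [-0.0001, 0.0011, -1.0]], 'wrist_force': [0.3571, -0.4151, 0.2384], 'moment': [-0.0044, 0.0952, 0.0035], 'gripper_width': 1.0}
-178.13149876156038
```

Emit:
play_rows:
  commands:
    - [[0,0,-0.025,0,0,0,0.3],[0,0,-0.055,0,0,0,0.3],[0,0,-0.085,0,0,0,0.3],[0,0,-0.105,0,0,0,0.3],[0,0,-0.112,0,0,0,0.3]]

```text
time_s: 1.85
tcp_pos: [0.4179, -0.3514, 0.0196]
ee_rot: [[0.031, -1.0, -0.002], [-1.0, -0.031, 0.001], [-0.001, 0.002, -1.0]]
wrist_force: [1.2, 0.5, -1.3]
gripper_width: 0.721
```

Emit:
play_rows:
  commands:
    - [[0,0,-0.001,0,0,0,0.4],[0,0,-0.001,0,0,0,0.7],[0,0,-0.001,0,0,0,1],[0,0,-0.001,0,0,0,1],[0,0,-0.001,0,0,0,1]]

```text
time_s: 2.35
tcp_pos: [0.4196, -0.351, 0.0203]
ee_rot: [[0.034, -0.999, 0.001], [-0.999, -0.034, -0.001], [0.001, -0.001, -1.0]]
wrist_force: [0.1, -0.7, 0.3]
gripper_width: 0.334
```

Emit:
play_rows:
  commands:
    - [[0,0,0,0,0,0,1],[0,0,0,0,0,0,1],[0,0,0.005,0,0,0,1],[0,0,0.02,0,0,0,1],[0,0,0.04,0,0,0,1]]

```text
time_s: 2.85
tcp_pos: [0.4176, -0.3498, 0.0581]
ee_rot: [[0.033, -0.999, -0.004], [-0.999, -0.033, 0.003], [-0.003, 0.004, -1.0]]
wrist_force: [0.3, -0.0, -4.9]
gripper_width: 0.185
```

Emit:
play_rows:
  commands:
    - [[0,0.01,0.03,0,0,0.05,1],[0.01,0.03,0.06,0,0,0.16,1],[0.028,0.055,0.075,0,0,0.29,1],[0.048,0.085,0.08,0,0,0.42,1],[0.07,0.118,0.08,0,0,0.55,1]]

```text
time_s: 3.35
tcp_pos: [0.4893, -0.2317, 0.14]
ee_rot: [[0.554, -0.832, 0.001], [-0.832, -0.554, 0.001], [0.0, -0.001, -1.0]]
wrist_force: [1.1, 0.1, -5.1]
gripper_width: 0.182
```

Emit:
play_rows:
  commands:
    - [[0.022,0.034,0,0,0,0.13,1],[0.044,0.068,0,0,0,0.26,1],[0.064,0.1,0,0,0,0.39,1],[0.082,0.13,0,0,0,0.52,1],[0.096,0.148,0,0,0,0.628,1]]

```text
time_s: 3.85
tcp_pos: [0.5851, -0.0822, 0.1382]
ee_rot: [[0.939, -0.345, -0.002], [-0.345, -0.939, 0.001], [-0.002, -0.0, -1.0]]
wrist_force: [0.6, 0.1, -5.8]
gripper_width: 0.182
```

Emit:
play_rows:
  commands:
    - [[0,0,0,0,0,0,1],[0,0,0,0,0,0,1],[0,0,0,0,0,0,1]]

```text
time_s: 4.15
tcp_pos: [0.5839, -0.0853, 0.1387]
ee_rot: [[0.936, -0.353, -0.002], [-0.353, -0.936, 0.0], [-0.002, 0.001, -1.0]]
wrist_force: [0.3, 0.3, -5.1]
gripper_width: 0.178
```

```bash
python3 - <<'E'
from h import *
s=r.sense();R=s['ee_rot'];print(s['tcp_pos'],np.degrees(np.arctan2(R[1][1],R[0][1])),s['wrist_force'],s['joints'])
T=cap('top');W=pts(T);cv2.imwrite('pics/top1.png',cv2.resize(T['image'][90:280,150:400,::-1],(750,570)))
S=cap('side');cv2.imwrite('pics/side1.png',cv2.resize(S['image'][130:280,150:350,::-1],(800,600)))
E
```

```text
[ 0.58392385 -0.08527319  0.13868237] -110.64726140861087 [ 0.29514725  0.33504927 -5.07326688] [ 7.38831072e+00  2.28414530e+01 -1.11773763e+01 -3.28994647e-02
 -5.61182581e+01  6.19827543e+01]
```

View pics/side1.png

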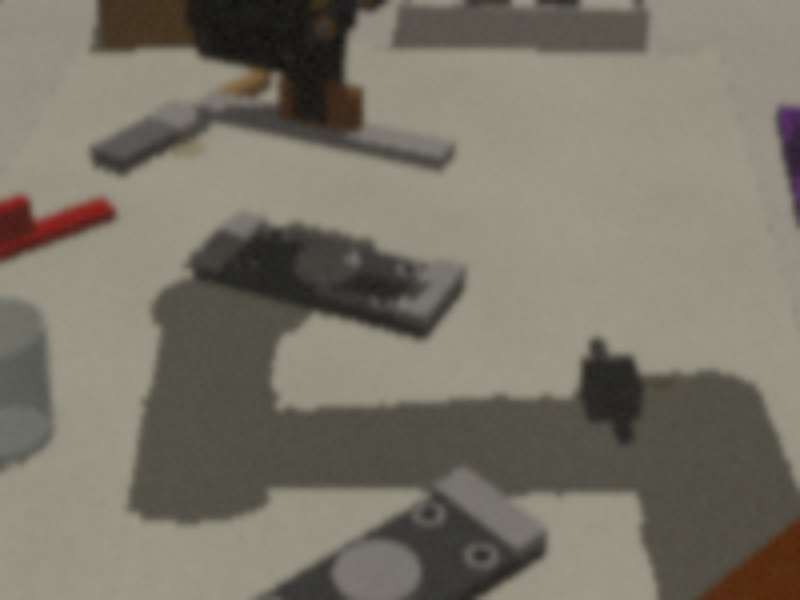

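Emit:
play_rows:
  commands:
    - [[0,0.001,-0.02,0,0,0,1],[0,0.001,-0.045,0,0,0,1],[0,0.001,-0.068,0,0,0,1],[0,0.001,-0.083,0,0,0,1],[0,0.001,-0.09,0,0,0,1]]

```text
time_s: 4.75
tcp_pos: [0.5837, -0.0847, 0.0479]
ee_rot: [[0.936, -0.353, -0.003], [-0.353, -0.936, -0.0], [-0.003, 0.001, -1.0]]
wrist_force: [-0.2, 0.4, -4.6]
gripper_width: 0.182
```

Emit:
play_rows:
  commands:
    - [[0,0,-0.001,0,0,0,1],[0,0,-0.002,0,0,0,1],[0,0,-0.003,0,0,0,1],[0,0,-0.004,0,0,0,1],[0,0,-0.004,0,0,0,1]]

```text
time_s: 5.25
tcp_pos: [0.5854, -0.0838, 0.046]
ee_rot: [[0.936, -0.351, 0.001], [-0.351, -0.936, 0.0], [0.001, -0.0, -1.0]]
wrist_force: [-0.1, -0.4, -5.7]
gripper_width: 0.182
```

Emit:
play_rows:
  commands:
    - [[0,0,-0.0007,0,0,0,1],[0,0,-0.0013,0,0,0,1],[0,0,-0.002,0,0,0,1],[0,0,-0.002,0,0,0,1]]

```text
time_s: 5.65
tcp_pos: [0.585, -0.0838, 0.0434]
ee_rot: [[0.936, -0.351, -0.0], [-0.351, -0.936, -0.0], [-0.0, 0.0, -1.0]]
wrist_force: [-0.3, -0.2, -3.7]
gripper_width: 0.181
```

Emit:
play_rows:
  commands:
    - [[0,0,-0.0005,0,0,0,1],[0,0,-0.001,0,0,0,1],[0,0,-0.001,0,0,0,1],[0,0,-0.001,0,0,0,1]]

```text
time_s: 6.05
tcp_pos: [0.5852, -0.0838, 0.0425]
ee_rot: [[0.936, -0.351, -0.0], [-0.351, -0.936, -0.0], [-0.0, 0.0, -1.0]]
wrist_force: [0.2, -0.4, -5.3]
gripper_width: 0.181
```

Emit:
play_rows:
  commands:
    - [[0,0,-0.0005,0,0,0,1],[0,0,-0.001,0,0,0,1],[0,0,-0.001,0,0,0,1]]

```text
time_s: 6.35
tcp_pos: [0.5853, -0.0838, 0.0418]
ee_rot: [[0.936, -0.351, 0.0], [-0.351, -0.936, -0.0], [0.0, -0.0, -1.0]]
wrist_force: [0.1, -0.5, -2.5]
gripper_width: 0.183
```

Emit:
play_rows:
  commands:
    - [[0,0,-0.0005,0,0,0,1],[0,0,-0.0005,0,0,0,1],[0,0,-0.0005,0,0,0,1]]

```text
time_s: 6.65
tcp_pos: [0.5853, -0.0838, 0.0418]
ee_rot: [[0.936, -0.351, 0.0], [-0.351, -0.936, -0.0], [0.0, -0.0, -1.0]]
wrist_force: [-2.9, 1.5, 3.2]
gripper_width: 0.178
```

Emit:
play_rows:
  commands:
    - [[0,0,0,0,0,0,0.6],[0,0,0,0,0,0,0.4],[0,0,0,0,0,0,0.4],[0,0,0,0,0,0,0.4]]

```text
time_s: 7.05
tcp_pos: [0.5855, -0.0839, 0.0411]
ee_rot: [[0.936, -0.351, 0.001], [-0.351, -0.936, -0.0], [0.001, -0.0, -1.0]]
wrist_force: [-0.3, -0.8, 0.2]
gripper_width: 0.458
```

Emit:
play_rows:
  commands:
    - [[0,0,0.01,0,0,0,0.4],[0,0,0.035,0,0,0,0.4],[0,0,0.06,0,0,0,0.6],[-0.025,0.01,0.07,0,0,0,1],[-0.05,0.02,0.07,0,0,0,1]]

```text
time_s: 7.55
tcp_pos: [0.5366, -0.0636, 0.1136]
ee_rot: [[0.936, -0.351, 0.006], [-0.351, -0.936, 0.0], [0.005, -0.002, -1.0]]
wrist_force: [-0.2, 0.4, -1.0]
gripper_width: 0.408
```

Emit:
play_rows:
  commands:
    - [[-0.025,0.009,0,0,0,0,1],[-0.05,0.018,0,0,0,0,1],[-0.1,0.036,0,0,0,0,1],[-0.15,0.055,0,0,0,0,1],[-0.15,0.055,0,0,0,0,1]]

```text
time_s: 8.05
tcp_pos: [0.3796, -0.0092, 0.111]
ee_rot: [[0.937, -0.35, -0.003], [-0.35, -0.937, -0.0], [-0.003, 0.001, -1.0]]
wrist_force: [-0.2, -1.2, 0.4]
gripper_width: 0.021
```

```bash
cat >> h.py <<'E'
def bar(T,u0=300-64,v0=134,w=48+4,h=72,zt=.034):
    # bright bar+rib on the plate: points along the strip; ends via colour
    pass
E
python3 - <<'E'
from h import *
s=r.sense();print(s['tcp_pos'],s['gripper_width'],s['wrist_force'])
T=cap('top');W=pts(T);S=cap('side')
a=cv2.resize(T['image'][120:220,215:315,::-1],(600,600),interpolation=cv2.INTER_NEAREST)
cv2.imwrite('pics/t2.png',a)
z=W[...,2];k=np.zeros(z.shape,np.uint8);k[125:215,225:300]=(z[125:215,225:300]>.029)
N,L,St,_=cv2.connectedComponentsWithStats(k);i=1+np.argmax(St[1:,4]);ys,xs=np.where(L==i)
print(St[i],rect(W[L==i]),rect(ray(T,np.c_[xs,ys],.034)))
E
```

```text
[ 0.37955938 -0.00917656  0.11096094] 0.020625498941304915 [-0.18782269 -1.22605317  0.434328  ]
[244 135  33  66 600] (array([585.3, -84. ]), -20.59, array([190.3,  24.5])) (array([585.1, -84.4]), -20.49, array([190.8,  24.4]))
```

View pics/t2.png

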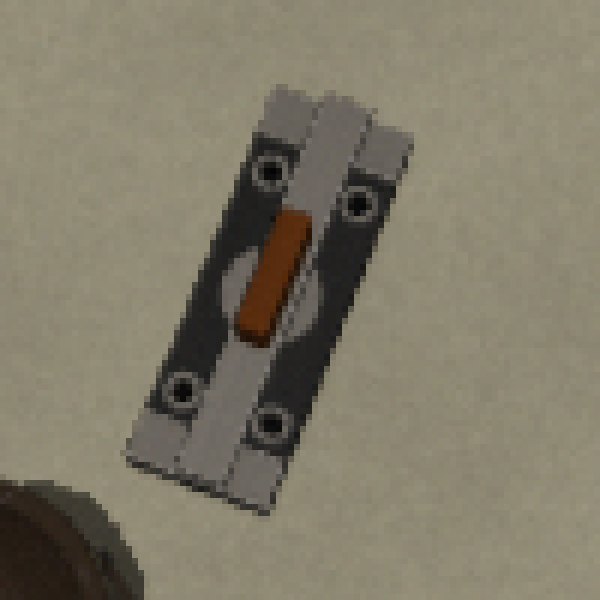

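The bar lies centred on plate_2 (long axis agrees within about 0.1°, offset about 2 mm). Now I'll go to the near end.

Emit:
play_rows:
  commands:
    - [[0.03,-0.011,0,0,0,0,1],[0.075,-0.027,-0.01,0,0,0,1],[0.115,-0.041,-0.03,0,0,0,1],[0.131,-0.047,-0.05,0,0,0,1],[0.131,-0.047,-0.06,0,0,0,1]]

```text
time_s: 8.65
tcp_pos: [0.5194, -0.0572, 0.0491]
ee_rot: [[0.935, -0.354, -0.0], [-0.354, -0.935, -0.001], [0.0, 0.0, -1.0]]
wrist_force: [-0.3, 0.2, -0.1]
gripper_width: 0.004
```

Emit:
play_rows:
  commands:
    - [[0,0,-0.001,0,0,0,1],[0,0,-0.002,0,0,0,1],[0,0,-0.003,0,0,0,1],[0,0,-0.004,0,0,0,1],[0,0,-0.005,0,0,0,1]]

```text
time_s: 9.15
tcp_pos: [0.5163, -0.0555, 0.047]
ee_rot: [[0.937, -0.35, 0.002], [-0.35, -0.937, 0.0], [0.002, -0.001, -1.0]]
wrist_force: [-0.4, -0.2, 0.2]
gripper_width: 0.006
```

```bash
python3 - <<'E'
from h import *
s=r.sense();print(s['tcp_pos'],s['gripper_width'],s['wrist_force'])
c=s['tcp_pos'][:2]-np.array([.5852,-.0842]);a=np.radians(-20.55);print(c@[np.cos(a),np.sin(a)],c@[-np.sin(a),np.cos(a)])
E
```

```text
[ 0.51633181 -0.05547484  0.04695003] 0.005967316718754213 [-0.4067839  -0.18080262  0.23972131]
-0.0745690886791514 0.002722839546984978
```

Emit:
play_rows:
  commands:
    - [[-0.001,0,-0.002,0,0,0,1],[-0.002,0,-0.004,0,0,0,1],[-0.003,-0.001,-0.006,0,0,0,1],[-0.003,-0.001,-0.006,0,0,0,1],[-0.003,-0.001,-0.006,0,0,0,1]]

```text
time_s: 9.65
tcp_pos: [0.5131, -0.0569, 0.0399]
ee_rot: [[0.936, -0.351, -0.0], [-0.351, -0.936, -0.0], [-0.0, 0.0, -1.0]]
wrist_force: [0.4, 0.4, -0.6]
gripper_width: 0.006
```

Emit:
play_rows:
  commands:
    - [[0,0,-0.001,0,0,0,1],[0,0,-0.002,0,0,0,1],[0,0,-0.002,0,0,0,1]]

```text
time_s: 9.95
tcp_pos: [0.5131, -0.0569, 0.0379]
ee_rot: [[0.936, -0.351, -0.0], [-0.351, -0.936, -0.0], [-0.0, 0.0, -1.0]]
wrist_force: [-0.5, -0.4, 0.6]
gripper_width: 0.004
```

Emit:
play_rows:
  commands:
    - [[0,0,-0.0005,0,0,0,1],[0,0,-0.001,0,0,0,1],[0,0,-0.0015,0,0,0,1],[0,0,-0.002,0,0,0,1],[0,0,-0.002,0,0,0,1]]

```text
time_s: 10.45
tcp_pos: [0.5131, -0.0569, 0.036]
ee_rot: [[0.936, -0.351, -0.0], [-0.351, -0.936, -0.0], [-0.0, 0.0, -1.0]]
wrist_force: [0.5, -0.2, -0.9]
gripper_width: 0.001
```

Emit:
play_rows:
  commands:
    - [[0,0,-0.0005,0,0,0,1],[0,0,-0.001,0,0,0,1],[0,0,-0.001,0,0,0,1]]

```text
time_s: 10.75
tcp_pos: [0.5131, -0.0569, 0.035]
ee_rot: [[0.936, -0.351, -0.0], [-0.351, -0.936, -0.0], [-0.0, 0.0, -1.0]]
wrist_force: [-1.2, -0.6, -0.5]
gripper_width: 0.006
```

Emit:
play_rows:
  commands:
    - [[0,0,-0.0003,0,0,0,1],[0,0,-0.0005,0,0,0,1],[0,0,-0.0005,0,0,0,1]]

```text
time_s: 11.05
tcp_pos: [0.5131, -0.0568, 0.0345]
ee_rot: [[0.936, -0.351, -0.0], [-0.351, -0.936, -0.0], [-0.0, 0.0, -1.0]]
wrist_force: [-0.2, 0.6, -0.0]
gripper_width: 0.004
```

Emit:
play_rows:
  commands:
    - [[0,0,-0.0003,0,0,0,1],[0,0,-0.0005,0,0,0,1],[0,0,-0.0005,0,0,0,1]]

```text
time_s: 11.35
tcp_pos: [0.5132, -0.0568, 0.0344]
ee_rot: [[0.936, -0.351, 0.0], [-0.351, -0.936, -0.0], [0.0, 0.0, -1.0]]
wrist_force: [-0.2, 1.3, 5.1]
gripper_width: 0.008
```

Emit:
play_rows:
  commands:
    - [[0,0,-0.0003,0,0,0,1],[0,0,-0.0003,0,0,0,1],[0,0,-0.0003,0,0,0,1],[0,0,-0.0003,0,0,0,1],[0,0,-0.0003,0,0,0,1]]

```text
time_s: 11.85
tcp_pos: [0.5132, -0.0568, 0.0344]
ee_rot: [[0.936, -0.351, 0.0], [-0.351, -0.936, -0.0], [0.0, -0.0, -1.0]]
wrist_force: [-2.2, 0.6, 7.8]
gripper_width: 0.002
```

```bash
python3 - <<'E'
from h import *
s=r.sense();print(s['tcp_pos'],s['wrist_force'])
S=cap('side');cv2.imwrite('pics/s3.png',cv2.resize(S['image'][165:225,180:280,::-1],(800,480)))
E
```

```text
[ 0.51322178 -0.0568294   0.03442333] [-2.23592882  0.56902216  7.76912956]
```

Emit:
play_rows:
  commands:
    - [[0,0,0,0,0,0,1],[0,0,0,0,0,0,1],[0,0,0,0,0,0,1]]

```text
time_s: 12.2
tcp_pos: [0.5132, -0.0568, 0.0344]
ee_rot: [[0.936, -0.351, 0.0], [-0.351, -0.936, -0.0], [0.0, 0.0, -1.0]]
wrist_force: [-2.4, 0.5, 7.4]
gripper_width: 0.005
```

Emit:
play_rows:
  commands:
    - [[0,0,0.005,0,0,0,1],[0,0,0.02,0,0,0,1],[0,0,0.045,0,0,0,1],[0.01,-0.004,0.06,0,0,0,1],[0.035,-0.013,0.065,0,0,0,1]]

```text
time_s: 12.7
tcp_pos: [0.5482, -0.0695, 0.1009]
ee_rot: [[0.937, -0.35, 0.003], [-0.35, -0.937, 0.001], [0.002, -0.001, -1.0]]
wrist_force: [0.7, 0.3, -0.7]
gripper_width: 0.003
```

Emit:
play_rows:
  commands:
    - [[0.04,-0.015,0,0,0,0,1],[0.08,-0.03,0,0,0,0,1],[0.105,-0.04,0,0,0,0,1],[0.11,-0.042,0,0,0,0,1],[0.11,-0.042,0,0,0,0,1]]

```text
time_s: 13.2
tcp_pos: [0.6581, -0.1121, 0.0976]
ee_rot: [[0.936, -0.352, -0.001], [-0.352, -0.936, 0.0], [-0.001, 0.0, -1.0]]
wrist_force: [0.1, 0.5, -0.3]
gripper_width: 0.006
```

Emit:
play_rows:
  commands:
    - [[0,0,-0.015,0,0,0,1],[0,0,-0.035,0,0,0,1],[0,0,-0.045,0,0,0,1],[0,0,-0.052,0,0,0,1],[0,0,-0.055,0,0,0,1]]

```text
time_s: 13.7
tcp_pos: [0.6576, -0.1115, 0.0435]
ee_rot: [[0.936, -0.351, -0.001], [-0.351, -0.936, -0.0], [-0.001, 0.0, -1.0]]
wrist_force: [-0.6, 0.2, 0.2]
gripper_width: 0.005
```

Emit:
play_rows:
  commands:
    - [[0,0,0,0,0,0,1],[0,0,0,0,0,0,1],[0,0,0,0,0,0,1]]

```text
time_s: 14.0
tcp_pos: [0.6587, -0.1118, 0.0446]
ee_rot: [[0.936, -0.351, 0.001], [-0.351, -0.936, 0.0], [0.001, -0.001, -1.0]]
wrist_force: [0.1, 0.2, 0.4]
gripper_width: 0.006
```

Emit:
play_rows:
  commands:
    - [[0,0,-0.002,0,0,0,1],[0,0,-0.004,0,0,0,1],[0,0,-0.005,0,0,0,1],[0,0,-0.006,0,0,0,1],[0,0,-0.006,0,0,0,1]]

```text
time_s: 14.5
tcp_pos: [0.658, -0.1118, 0.0375]
ee_rot: [[0.936, -0.351, -0.0], [-0.351, -0.936, -0.0], [-0.0, 0.0, -1.0]]
wrist_force: [0.5, 0.2, 0.1]
gripper_width: 0.005
```

Emit:
play_rows:
  commands:
    - [[0,0,-0.0007,0,0,0,1],[0,0,-0.0014,0,0,0,1],[0,0,-0.002,0,0,0,1],[0,0,-0.002,0,0,0,1]]

```text
time_s: 14.9
tcp_pos: [0.6581, -0.1118, 0.0356]
ee_rot: [[0.936, -0.351, -0.0], [-0.351, -0.936, 0.0], [-0.0, 0.0, -1.0]]
wrist_force: [-0.1, 0.5, 0.1]
gripper_width: 0.002
```

Emit:
play_rows:
  commands:
    - [[0,0,-0.0005,0,0,0,1],[0,0,-0.001,0,0,0,1],[0,0,-0.001,0,0,0,1]]

```text
time_s: 15.2
tcp_pos: [0.6581, -0.1118, 0.0346]
ee_rot: [[0.936, -0.351, -0.0], [-0.351, -0.936, 0.0], [-0.0, 0.0, -1.0]]
wrist_force: [-0.0, 0.2, 0.5]
gripper_width: 0.004
```

Emit:
play_rows:
  commands:
    - [[0,0,-0.0003,0,0,0,1],[0,0,-0.0006,0,0,0,1],[0,0,-0.0006,0,0,0,1]]

```text
time_s: 15.5
tcp_pos: [0.6582, -0.1118, 0.0345]
ee_rot: [[0.936, -0.351, 0.0], [-0.351, -0.936, -0.0], [0.0, 0.0, -1.0]]
wrist_force: [-0.8, 0.2, 2.9]
gripper_width: 0.003
```

Emit:
play_rows:
  commands:
    - [[0,0,-0.0002,0,0,0,1],[0,0,-0.0002,0,0,0,1]]

```text
time_s: 15.7
tcp_pos: [0.6582, -0.1118, 0.0345]
ee_rot: [[0.936, -0.351, 0.0], [-0.351, -0.936, -0.0], [0.0, 0.0, -1.0]]
wrist_force: [-2.3, -0.0, 4.1]
gripper_width: 0.003
```

Emit:
play_rows:
  commands:
    - [[0,0,-0.0004,0,0,0,1],[0,0,-0.0004,0,0,0,1],[0,0,-0.0004,0,0,0,1],[0,0,-0.0004,0,0,0,1],[0,0,-0.0004,0,0,0,1]]

```text
time_s: 16.2
tcp_pos: [0.6582, -0.1118, 0.0345]
ee_rot: [[0.936, -0.351, 0.0], [-0.351, -0.936, -0.0], [0.0, 0.0, -1.0]]
wrist_force: [-3.5, 1.0, 6.8]
gripper_width: 0.005
```

Emit:
play_rows:
  commands:
    - [[0,0,-0.0001,0,0,0,1],[0,0,-0.0001,0,0,0,1],[0,0,-0.0001,0,0,0,1]]

```text
time_s: 16.5
tcp_pos: [0.6582, -0.1118, 0.0345]
ee_rot: [[0.936, -0.351, 0.0], [-0.351, -0.936, -0.0], [0.0, 0.0, -1.0]]
wrist_force: [-3.2, 0.8, 6.8]
gripper_width: 0.008
```

Emit:
play_rows:
  commands:
    - [[0,0,0.004,0,0,0,1],[0,0,0.015,0,0,0,1],[0,0,0.04,0,0,0,1],[0,0,0.07,0,0,0,1],[0,0,0.09,0,0,0,1]]

```text
time_s: 17.0
tcp_pos: [0.6592, -0.112, 0.1261]
ee_rot: [[0.936, -0.351, 0.003], [-0.351, -0.936, -0.0], [0.003, -0.001, -1.0]]
wrist_force: [-0.0, -0.5, -0.2]
gripper_width: 0.004
```

Emit:
play_rows:
  commands:
    - [[-0.04,-0.03,0,0,0,0,1],[-0.07,-0.065,0,0,0,0,1],[-0.1,-0.1,0,0,0,0,1],[-0.13,-0.13,0,0,0,0,1],[-0.15,-0.15,0,0,0,0,1]]

```text
time_s: 17.5
tcp_pos: [0.5062, -0.2634, 0.124]
ee_rot: [[0.936, -0.353, 0.0], [-0.353, -0.936, -0.0], [0.0, -0.0, -1.0]]
wrist_force: [0.6, -0.3, -0.3]
gripper_width: 0.004
```

Emit:
play_rows:
  commands:
    - [[-0.03,-0.03,0,0,0,0,1],[-0.05,-0.06,0,0,0,0,1],[-0.05,-0.06,0,0,0,0,1],[-0.05,-0.06,0,0,0,0,1]]

```text
time_s: 17.9
tcp_pos: [0.458, -0.3226, 0.1239]
ee_rot: [[0.936, -0.353, 0.001], [-0.353, -0.936, -0.0], [0.001, -0.0, -1.0]]
wrist_force: [-0.0, 0.8, 0.2]
gripper_width: 0.008
```

```bash
python3 - <<'E'
from h import *
s=r.sense();print(s['time_s'],s['tcp_pos'],s['wrist_force'])
T=cap('top');W=pts(T)
cv2.imwrite('pics/t4.png',cv2.resize(T['image'][...,::-1],(768,576)))
z=W[...,2];k=np.zeros(z.shape,np.uint8);k[125:215,225:300]=(z[125:215,225:300]>.029)
N,L,St,_=cv2.connectedComponentsWithStats(k);i=1+np.argmax(St[1:,4]);q=L==i;P=W[q]
c,a,w=rect(P);print(c,a,w);t=np.radians(a);d=P[:,:2]*1000-c;lx=d@[np.cos(t),np.sin(t)];ly=d@[-np.sin(t),np.cos(t)]
for m in((lx<-40)&(lx>-90),(lx>40)&(lx<90)): m&=abs(ly)<9;print('bar top z mm',m.sum(),P[m,2].mean()*1000)
E
```

```text
17.9 [ 0.45796305 -0.32259057  0.12389523] [-0.00590141  0.78582     0.18566132]
[530.8 -99. ] -4.16 [293.1 111.8]
bar top z mm 3 432.8911235194009
bar top z mm 35 44.25856181688853
```

View pics/t4.png

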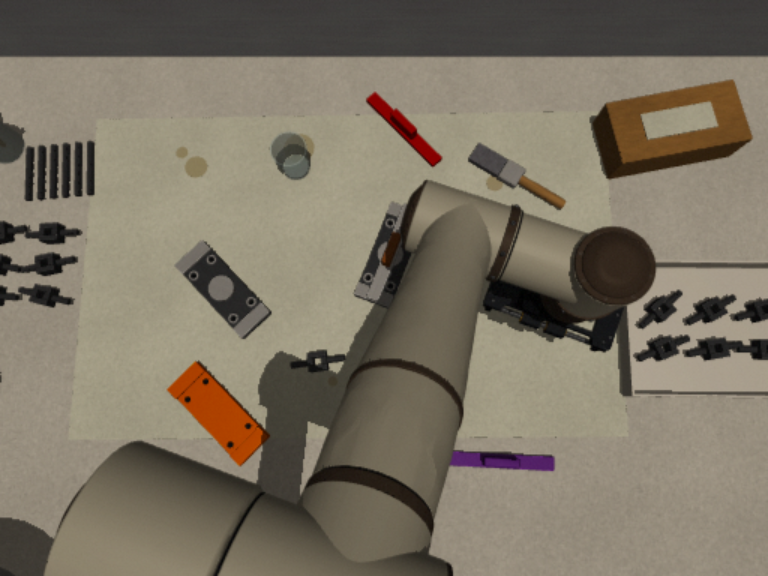

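The arm hides part of plate_2. The beaker, fitting and brush are at the same pixels as before. I'll back off further so I can measure the bar.

Emit:
play_rows:
  commands:
    - [[-0.03,-0.03,0.01,0,0,0,1],[-0.06,-0.06,0.03,0,0,0,1],[-0.1,-0.09,0.05,0,0,0,1],[-0.13,-0.115,0.05,0,0,0,1],[-0.16,-0.14,0.05,0,0,0,1]]

```text
time_s: 18.45
tcp_pos: [0.2983, -0.4626, 0.1747]
ee_rot: [[0.937, -0.349, 0.002], [-0.349, -0.937, -0.002], [0.002, 0.001, -1.0]]
wrist_force: [0.5, -0.3, -0.2]
gripper_width: 0.003
```

Emit:
play_rows:
  commands:
    - [[-0.03,-0.03,0,0,0,0,1],[-0.06,-0.06,0,0,0,0,1],[-0.09,-0.08,0,0,0,0,1],[-0.09,-0.08,0,0,0,0,1],[-0.09,-0.08,0,0,0,0,1]]

```text
time_s: 18.95
tcp_pos: [0.2087, -0.5418, 0.1733]
ee_rot: [[0.936, -0.351, 0.0], [-0.351, -0.936, 0.0], [0.0, -0.0, -1.0]]
wrist_force: [0.4, 0.6, -0.2]
gripper_width: 0.005
```

```bash
python3 - <<'E'
from h import *
s=r.sense();print(s['time_s'],s['tcp_pos'],s['wrist_force'])
T=cap('top');W=pts(T)
cv2.imwrite('pics/t5.png',cv2.resize(T['image'][120:220,215:315,::-1],(600,600),interpolation=cv2.INTER_NEAREST))
z=W[...,2];k=np.zeros(z.shape,np.uint8);k[125:215,225:300]=(z[125:215,225:300]>.029)
N,L,St,_=cv2.connectedComponentsWithStats(k);i=1+np.argmax(St[1:,4]);q=L==i;P=W[q]
c,a,w=rect(P);print(c,a,w);t=np.radians(a);d=P[:,:2]*1000-c;lx=d@[np.cos(t),np.sin(t)];ly=d@[-np.sin(t),np.cos(t)]
for m in((lx<-40)&(lx>-90),(lx>40)&(lx<90)): m&=abs(ly)<9;print('bar top z mm',m.sum(),P[m,2].mean()*1000)
E
```

```text
18.95 [ 0.20869573 -0.54177783  0.1732652 ] [ 0.37639438  0.59836657 -0.22739924]
[585.9 -84.4] -20.63 [190.7  24.5]
bar top z mm 118 34.260080419814955
bar top z mm 112 34.22565842124259
```

```bash
python3 -c "
from station import r
print(r.finish_job())"
```

```text
the job is handed in; nothing more can be done
None
```

The straightedge lies released along the middle of plate_2, which did not rock. I handed the job in at about 19 s, and the interface reports no verdict.

- **Choice of plate:** The depth image put the boss on plate_1 about 3 mm above its lands and the boss on plate_2 about 0.4 mm below. I therefore laid the straightedge on plate_2 first and never pressed on plate_1.
- **Press test on plate_2:** I pressed the near end to about 7.5 N and the far end to about 6.8 N, a little under the 8 N asked. Each was held for at least 0.5 s. Neither end gave measurably: the tool height stayed at 34.4 mm and 34.5 mm.
- **Last check:** The bar is within about 2 mm of the plate's centre and 0.1° of its axis. Its top is level at 34.2–34.3 mm at both ends, which means it rests on the lands.
- **Bystanders:** In the last full top view, taken before the final retreat, the beaker, fitting and brush were where they started. I judged that by eye. No check failed or disagreed, and the robot was clear of everything.

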